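# Load a hexagonal cap and hold the camera stick on it

### The arm

A 6-joint arm with a two-finger parallel gripper is mounted at the origin on the work surface. World frame = base frame: x ahead of the robot, y to its left, z up, the work surface at z = 0. Lengths are in m, angles in rad, forces in N, time in s.
With the tool pointing down it reaches from about 0.225 to 0.875 m from the base axis. Payload 3.4 kg.
Tool frame: the origin (TCP) lies midway between the tips of the shut fingers; the grasp point (between the pads) lies 19 mm behind it (manip.grasp_offset is the distance from the TCP to the grasp point, in m); x points along the fingers, y is the direction in which the jaws open and shut, and the axes are right-handed (so a half turn about x gives the same grasp; the last joint's range is limited). The gripper opens to 85 mm and grips with 20 to 120 N. Pads are 22 mm wide; open, the fingers measure 114 mm over their backs; the gripper's body (76 mm by 85 mm) begins 54 mm behind the grasp point. The pads swing forward as they close: fully open they stand 13 mm farther back than shut.
Start: joints at [1.024, 0.276, 1.505, -0, 1.361, -0.121], TCP at [0.238, 0.524, 0.231] pointing down, gripper open.
Joint ranges: [-2.89, 2.89], [-0.75, 2.08], [0.22, 2.7], [-1.18, 4.32], [0.11, 2.71], [-2.7, 2.7]. Speed limits (rad/s): [2.57, 2.57, 3.14, 3.14, 3.14, 3.14].

### API

Orientations are given as a unit quaternion [w, x, y, z].
In Python, from rig import manip gives the robot as it stands.
- The arm moves only by the shell command python3 -m creep 'ROWS' [OPENING] [FORCE]. ROWS is a JSON object of lists of equal length, an entry for each row: "delta_pos": the shift along the tool's x, y, z in cm, a list of three; "dr": the turn, a rotation vector about the tool's x, y, z in rad, a list of three. In form: {"delta_pos": [[dx, dy, dz], ...], "dr": [[rx, ry, rz], ...]}. A call has 1 to 10 rows; each row is the pose to reach, as a shift and turn from the pose commanded when the call began, along the tool's axes at that moment; what a row does not reach only later rows make up. A row lasts 1/10 s, in which the tool goes at most 50 mm and 8.59 degrees, less where a joint would pass 70% of its speed; a pose out of reach is approached as far as the arm can. A call with a gripper value outside its range is refused whole. OPENING is the opening, from -1 (shut) to 1 (fully open), set as the call begins (- or left out, the last holds). The fingers move at their own pace and stop on an object; FORCE is the grip in N (left out, the last holds). Time passes only in rows, so rows that repeat a pose let the fingers close. It gives the time, the measured TCP pose, the force and the opening at its end, in the units of the state.
- manip.get_state(): the state, without advancing time (a new reading comes with each control period).
- manip.get_image(name): name is "scene" or "top"; returns a dict with "pixels" (420x560x3 uint8, blue, green, red), "depth" (420x560 float32, m along the optical axis (not along the pixel's ray), 0 where there is no reading), "intrinsics" (3x3 intrinsics, pixels), "k1" (the pictures are not rectified: a ray, as slopes to the right and down, at radius r is drawn at 1 + k1 r^2 times it, then the intrinsics apply), "rvec" (rotation vector, rad) and "tvec" (3), from world to camera coordinates, as OpenCV has them. Camera axes: x right, y down, z forward; pixel columns grow to the right and rows downward; lengths in m; the calibration is good to about 2 mm. A picture is of the moment at which its call begins.
- manip.sign_off(): hands the job in, once; it reports no verdict.
The state is a dict: "clock": time; "qpos": joint angles; "qd": joint speeds; "effort": joint torques, N m; "position": TCP position; "ee_rot": TCP orientation; "contact_force": force on the tool from outside, world axes, zero at the start; "moment": the same for the moment, N m; "width": finger opening in m.
Only numpy, scipy, OpenCV 4.12 (cv2) and the standard library are available. Lean on these libraries where they do the work, as an engineer would, in place of code of your own. Each camera call takes 0.05 s, during which the arm holds its last target. There are 200 camera calls.

### The job

Press the tall hexagonal cap down fully home, upright, into the open hexagonal cutout of the case's insert. Then push the joystick sideways and hold it so that the camera stands squarely opposite the cap for a good second, and let the stick come back to its centre. Do not touch the camera, and leave everything else standing where it is.

Things in the scene. Friction and masses are not known exactly. Their poses are not given: they have to be found in the camera images.
- cap: the hexagonal cap to load: pale plastic hexagonal prism with a round bore in its top, 30 across flats, 34.6 across corners, 46 tall, 40 g, standing upright on the mat. Origin: centre of its underside; z up its axis; its flats face the directions 0, 60, 120.. degrees from its x axis. Of the two hexagonal caps it is the taller and slimmer
- insert: the grey hexagonal insert tile with the open hexagonal cutout, fixed in the black case: 84 across flats, 22 tall. Origin: centre of its underside; z up; the cutout is centred on z, and the flats of both face 0, 60, 120.. degrees from x. When the cap is home its origin is 4 above that of the tile, and 28 of it stand proud
- cutout (a point): centre of the cutout's mouth, on the tile's top. The cutout is 18 deep to its floor, 32.4 across flats, with a 3 mm 45 degree lead-in at the mouth. Spring nubs on its flats facing the tile's +x and -x grip the cap: it does not sink in by its own weight but must be pushed down with about 3 to 8 N until it meets the floor
- insert_round: the like tile beside it along the case, about 123 from it centre to centre, filled: a round cap 28 dia, fixed, stands 26 proud of it. Origin: centre of its underside
- case: the black case base that carries both tiles: 130 (x) by 250 (y), rim 12 high, floor 6 above the table. Origin: centre of its underside
- camera: black inspection camera on a motor slide beyond the case, 150 tall. Origin at table height under it; its lens looks along its own -x, tilted down, its front 70 from the origin; y runs along the slide, to the robot's left: it is opposite the cap when the cap's y in this frame is 0. It runs up to 105 either way from the slide's middle: 0.19 m per rad of the stick's sideways tilt, to the same side
- jog: the stick of the joystick: black upright grip, 22 dia from 28 to 90 above the origin, on a 12 dia shaft. Origin: the pivot, 50 above the table; z along the stick, upright at rest. Only its sideways tilt, along the y of jog_box, moves the camera
- grip (a point): a point on the stick's axis, 68 from the pivot, good to push at. Springs centre the stick: 1.0 N m/rad sideways (with 0.35 N m s/rad of damping), 1.2 fore and aft; about 6 N here hold it 0.4 rad over. Sideways it tilts up to 0.55 rad
- jog_box: the grey joystick box, fixed: 120 (x) by 150 (y), 45 tall (low knobs to 51). Origin: centre of its underside, below the stick; y is the stick's sideways direction, to the robot's left
- mat: cork mat 170 x 170 x 5, fixed, on which five caps stand
- round_cap: round plastic cap, 32 dia, 44 tall, standing on the mat. Origin: centre of its underside. Bystander
- square_cap: square plastic cap, 30 x 30, 46 tall, standing on the mat. Origin: centre of its underside. Bystander
- low_cap: low, wide hexagonal cap, 40 across flats, only 20 tall: not the one to load, standing on the mat. Origin: centre of its underside. Bystander
- tall_cap: slender round cap 26 dia with a 32 dia foot, 70 tall, standing on the mat. Origin: centre of its underside. Bystander
- jar: clear plastic jar with a cap, 60 dia, 80 tall, beyond the joystick box. Origin: centre of its underside. Bystander
- calipers: calipers lying flat before the joystick box, 150 long (along y), 12 tall. Origin: middle of the underside of the beam. Bystander
- scrap_bin: open grey bin, 80 x 110, 45 tall, before the case. Origin: centre of its underside. Bystander
Not all that is in view belongs to the job. What is shaped like the cap but yellow is not meant. Leave any purple look-alike of the jog_box alone.

How it is judged:
On the way, in this order (a step that is already met when the one before it is completed fails the run):
1. the cap is fully home in the hexagonal cutout, upright, the stick still near its centre (horizontal distance between cap and insert below 0.003 m and z of cap in the frame of insert below 0.0065 m and angle between cap's own z axis and vertical below 0.08 rad and angle between jog's own z axis and vertical below 0.1 rad), for 0.2 s.
2. the stick is pushed and held so that the camera is opposite the cap within 10 mm, for 0.8 s, the cap still home (horizontal distance between cap and insert below 0.003 m and z of cap in the frame of insert below 0.0065 m and angle between cap's own z axis and vertical below 0.08 rad and y of cap in the frame of camera between -0.01 and 0.01 m and angle between jog's own z axis and vertical above 0.1 rad and contact force between any of the fingers, the arm and jog above 0.5 N), for 0.8 s.
At the end, for the whole second after the job is handed in: the cap is at rest in the hexagonal cutout, its centre within 3 mm of the cutout's, its underside within 2.5 mm of the cutout's floor, upright within 0.08 rad; the stick is released and within 0.07 rad of upright (horizontal distance between cap and insert below 0.003 m and z of cap in the frame of insert below 0.0065 m and angle between cap's own z axis and vertical below 0.08 rad and angle between jog's own z axis and vertical below 0.07 rad and linear speed of cap below 0.02 m/s); the robot touches nothing.
It fails at once if a bystander is moved more than 30 mm (distance of any of round_cap, square_cap, low_cap, tall_cap, jar, scrap_bin, calipers from where it was at the start of the episode above 0.03 m).
It fails at once if a standing bystander is tipped more than 0.5 rad (angle between any of round_cap, square_cap, low_cap, tall_cap, jar, scrap_bin's own z axis and vertical above 0.5 rad).
It fails at once if the robot touches the camera (contact force between any of the fingers, the arm and camera above 1 N).
It also fails if it takes over 58 s, if anything falls off the work surface, if the arm or the gripper's body presses on something with over 40 N, if the wrist force passes 120 N, or if a joint passes its speed limit or range.

## Working session

There is one attempt and no reset: what is moved stays moved. The work goes in short steps, Python scripts to look and compute and a shell command to move; the robot and the scene stay as the last step left them, time stands still between calls to the robot, and variables do not carry over. Pictures are saved under pics/ and viewed, about 8 in all and at most 12, crops included, and the job is handed in when it is done.

```bash
mkdir -p pics; ls
cat > h.py <<'E'
import numpy as np,cv2
from rig import manip
from scipy.spatial.transform import Rotation as R
def get(n,save=None):
    d=manip.get_image(n)
    d={k:(np.array(v) if k!='name' else v) for k,v in d.items()}
    if save: cv2.imwrite(save,d['pixels'])
    return d
def rays(d,uv):
    K=d['intrinsics'];uv=np.atleast_2d(uv).astype(float)
    p=np.c_[(uv[:,0]-K[0,2])/K[0,0],(uv[:,1]-K[1,2])/K[1,1]]
    rd=np.linalg.norm(p,axis=1);r=rd.copy();k=float(d['k1'])
    for _ in range(20): r=rd/(1+k*r*r)
    return np.c_[p*(r/np.maximum(rd,1e-9))[:,None],np.ones(len(p))]
def plane(d,uv,z):
    Rm=cv2.Rodrigues(d['rvec'].astype(float))[0];t=d['tvec'].ravel()
    c=-Rm.T@t;w=rays(d,uv)@Rm
    return c+w*((z-c[2])/w[:,2])[:,None]
def cloud(d):
    Rm=cv2.Rodrigues(d['rvec'].astype(float))[0];t=d['tvec'].ravel()
    v,u=np.mgrid[:420,:560];w=rays(d,np.c_[u.ravel(),v.ravel()])*d['depth'].ravel()[:,None]
    return ((w-t)@Rm).reshape(420,560,3)
E
python3 - <<'E'
from h import *
for n in('scene','top'):
    d=get(n,f'pics/{n}0.png');print(n,d['intrinsics'].tolist(),d['k1'],d['rvec'],d['tvec'])
s=manip.get_state();print(s)
E
```

```text
pics
scene [[503.5530345125887, 0.0, 284.577063732972], [0.0, 503.5530345125887, 213.38165729512997], [0.0, 0.0, 1.0]] 0.023268493865508562 [ 2.09166363  1.02348965 -0.49368645] [-0.39637304 -0.19649335  1.85569489]
top [[408.0491266642565, 0.0, 284.92615777353967], [0.0, 408.0491266642565, 203.35017177558498], [0.0, 0.0, 1.0]] -0.09245800176427642 [ 2.14420095 -2.19311173  0.11300666] [0.09278858 0.55563564 1.04582755]
{'clock': 0.1, 'qpos': array([ 1.02399690e+00,  2.76595840e-01,  1.50598325e+00, -7.71401235e-06,
        1.36069618e+00, -1.21025045e-01]), 'qd': array([ 0.00251175, -0.00217588, -0.00290285,  0.00032149, -0.00203775,
        0.00056638]), 'effort': array([ 2.38213514e-03, -4.17696190e+01, -2.46403009e+01,  2.49126997e-04,
        5.71386088e-03, -1.06175574e-05]), 'position': array([0.23727415, 0.52326579, 0.23049893]), 'ee_rot': array([ 0.69095125,  0.14883597,  0.69133616, -0.14996179]), 'contact_force': array([-0.80135723, -0.07544548,  0.28241531]), 'moment': array([0.00661898, 0.01829875, 0.03844292]), 'width': 0.08544203730418372}
```

View pics/scene0.png

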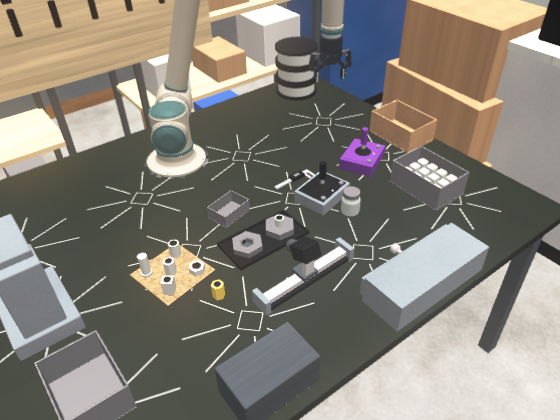

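View pics/top0.png

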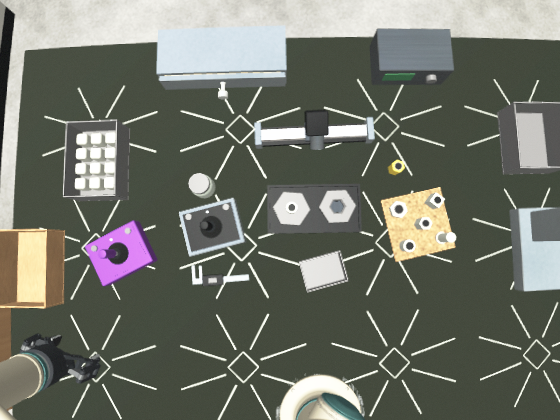

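Top view: mat caps at about (398,209), (436,200), (425,223), (409,245) and (449,238). The yellow look-alike is at (397,167). The open insert is at (338,206), the filled one at (292,208), the joystick at (210,226) and the purple decoy at (118,254). Next, a close crop of the mat and case to identify the cap.

Run:
```python
from h import *
d=get('top');s=get('scene')
np.savez('top.npz',**{k:v for k,v in d.items()});np.savez('scene.npz',**s)
a=cv2.resize(d['pixels'][180:270,375:465],(400,400),interpolation=cv2.INTER_CUBIC)
b=cv2.resize(s['pixels'][225:305,125:215],(400,400),interpolation=cv2.INTER_CUBIC)
c=cv2.resize(d['pixels'][180:240,260:365],(350,200),interpolation=cv2.INTER_CUBIC)
e=cv2.resize(d['pixels'][190:260,170:250],(229,200),interpolation=cv2.INTER_CUBIC)
o=np.zeros((600,800,3),np.uint8);o[:400,:400]=a;o[:400,400:]=b;o[400:,:350]=c;o[400:,400:629]=e
cv2.imwrite('pics/crop1.png',o)
C=cloud(d)
for n,p in dict(c1=(398,209),c2=(436,200),c3=(425,223),c4=(409,245),c5=(449,238),ins=(338,206),rnd=(292,208),stick=(210,226),cam=(316,120),jar=(202,184)).items():
    w=C[p[1]-7:p[1]+8,p[0]-7:p[0]+8].reshape(-1,3);zt=np.percentile(w[:,2],95);print(n,zt.round(4),plane(d,p,zt)[0].round(3))
```

```text
c1 0.0297 [ 0.536 -0.219  0.03 ]
c2 0.0545 [ 0.555 -0.313  0.055]
c3 0.0557 [ 0.496 -0.28   0.056]
c4 0.0539 [ 0.44  -0.236  0.054]
c5 0.0785 [ 0.455 -0.333  0.078]
ins 0.0311 [ 0.547 -0.059  0.031]
rnd 0.0584 [0.542 0.062 0.058]
stick 0.1422 [0.496 0.258 0.142]
cam 0.1472 [0.745 0.001 0.147]
jar 0.0844 [0.606 0.288 0.084]
```

View pics/crop1.png

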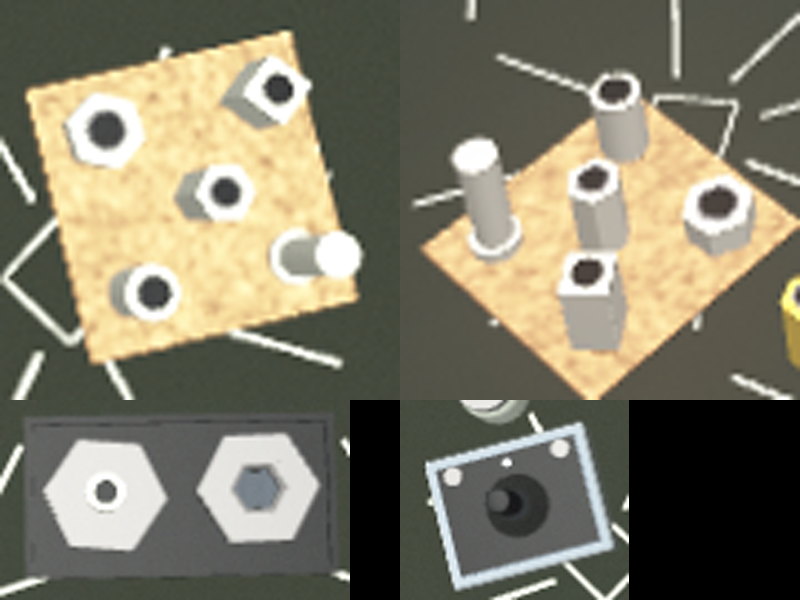

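The cap is the slim tall hexagonal one in the middle of the mat, at (425,223). The others are the low hex (398,209), square (436,200), round (409,245) and tall footed (449,238). Now I'll measure poses.

Run:
```python
from h import *
d=dict(np.load('top.npz'));im=d['pixels'].astype(int)
def blob(box,f,z,name,sm=1):
    x0,y0,x1,y1=box;m=f(im[y0:y1,x0:x1]).astype(np.uint8)
    n,l,st,ce=cv2.connectedComponentsWithStats(m)
    i=1+np.argmax(st[1:,4]);m=(l==i).astype(np.uint8)
    c=max(cv2.findContours(m,0,2)[0],key=cv2.contourArea)
    h=cv2.convexHull(c)[:,0]+[x0,y0];W=plane(d,h,z)[:,:2]
    M=cv2.moments(W.astype(np.float32).reshape(-1,1,2)*1000);ctr=np.array([M['m10'],M['m01']])/M['m00']
    # hex angle: direction where support width is least (mod 60)
    a=np.radians(np.arange(0,60,.5));wid=[sum(np.ptp(W@[np.cos(t+k),np.sin(t+k)]) for k in(0,np.pi/3,2*np.pi/3))/3 for t in a]
    i=int(np.argmin(wid));r=cv2.minAreaRect((W*1000).astype(np.float32))
    print(name,'px',st[1:,4].max(),'ctr',(ctr).round(1),'flat dir',np.degrees(a[i]),'width',round(wid[i]*1000,1),'maxw',round(max(wid)*1000,1),'rect',np.round(r[0],1),np.round(r[1],1),round(r[2],1))
g=lambda p:p.min(2)
br=lambda p:p.min(2)>225
print(im[223,412:440].tolist())
blob((412,210,438,236),br,.051,'cap')
blob((316,186,364,226),lambda p:g(p)>150,.028,'insert')
blob((270,186,314,230),lambda p:g(p)>150,.028,'round')
x0,y0,x1,y1=328,197,348,217
blob((x0,y0,x1,y1),lambda p:g(p)<170,.028,'cutout mouth')
blob((262,180,364,236),lambda p:(p.max(2)<95)&(p.max(2)-p.min(2)<8)|(g(p)>120),.012,'case')
blob((172,192,250,262),lambda p:(p[...,0]>140),.045,'jogbox')
blob((252,112,380,150),lambda p:g(p)>170,.03,'slide')
C=cloud(d)
w=C[195:245,185:235].reshape(-1,3);t=w[(w[:,2]>.11)];print('stick top',len(t),t.mean(0),t.min(0),t.max(0))
w=C[100:155,295:340].reshape(-1,3);t=w[(w[:,2]>.12)];print('cam',len(t),t.mean(0),t.min(0),t.max(0))
q=manip.get_state()['ee_rot'];Rm=R.from_quat(q[[1,2,3,0]]).as_matrix();print(Rm.round(3))
```

```text
[[174, 235, 252], [185, 241, 254], [163, 198, 219], [153, 169, 168], [150, 163, 162], [150, 164, 161], [150, 162, 162], [238, 247, 246], [255, 255, 255], [254, 255, 255], [164, 166, 167], [68, 69, 68], [66, 66, 66], [68, 68, 66], [67, 66, 65], [68, 66, 66], [93, 94, 93], [207, 218, 218], [254, 255, 255], [254, 255, 255], [210, 244, 253], [165, 228, 250], [162, 224, 249], [162, 224, 248], [168, 229, 251], [174, 234, 252], [174, 235, 252], [163, 225, 249]]
cap px 73 ctr [ 497.  -283.1] flat dir 0.0 width 29.8 maxw 32.6 rect [ 497.1 -282.1] [32.  28.6] 88.5
insert px 747 ctr [547.9 -56.9] flat dir 2.0 width 84.4 maxw 95.2 rect [547.7 -57. ] [94.9 84.2] 31.7
round px 874 ctr [545.1  64.4] flat dir 55.0 width 85.0 maxw 95.0 rect [545.2  64.5] [94.5 84.9] 24.9
cutout mouth px 164 ctr [548.5 -57.6] flat dir 59.00000000000001 width 35.6 maxw 38.6 rect [548.2 -57.6] [37.2 35.8] 43.3
case px 3407 ctr [545.5  -9.9] flat dir 58.5 width 216.0 maxw 229.3 rect [543.8  -2.1] [250.8 131.9] 88.8
jogbox px 957 ctr [493.1 263.8] flat dir 51.0 width 180.3 maxw 190.7 rect [483. 266.] [184.2 161.3] 21.3
slide px 686 ctr [759.2  96.1] flat dir 12.5 width 117.1 maxw 123.2 rect [764.6  95.3] [ 78.7 140. ] 6.7
stick top 99 [0.49051413 0.24019052 0.29279376] [0.44685752 0.08241936 0.11487245] [0.50978974 0.28182572 1.09755243]
cam 599 [0.73617296 0.00176633 0.15473091] [ 0.44685752 -0.02658257  0.12026645] [0.77830468 0.08241936 1.09755243]
[[-0.001  0.413  0.911]
 [-0.001  0.911 -0.413]
 [-1.    -0.001 -0.   ]]
```

```bash
cat >> h.py <<'E'
def to(x,y,z,yaw=None):
    s=manip.get_state();q=s['ee_rot'];M=R.from_quat(q[[1,2,3,0]]).as_matrix()
    yw=np.degrees(np.arctan2(M[1,1],M[0,1]))
    print('t',s['clock'],'pos',s['position'].round(4),'yaw',yw.round(2),'down',M[:,0].round(3),'F',s['contact_force'].round(1),'w',round(s['width'],4))
    print('delta cm',(M.T@(np.array([x,y,z])-s['position'])*100).round(2))
    if yaw is not None:
        a=np.radians(yaw);G=np.array([[0,np.cos(a),np.sin(a)],[0,np.sin(a),-np.cos(a)],[-1,0,0]])
        print('dr',R.from_matrix(M.T@G).as_rotvec().round(3))
E
python3 -m creep '{"delta_pos":[[5,-62.7,57],[5,-62.7,57],[5,-62.7,57],[5,-62.7,57],[5,-62.7,57],[5,-62.7,57],[5,-62.7,57],[5,-62.7,57],[5,-62.7,57],[5,-62.7,57]],"dr":[[1.145,0,0],[1.145,0,0],[1.145,0,0],[1.145,0,0],[1.145,0,0],[1.145,0,0],[1.145,0,0],[1.145,0,0],[1.145,0,0],[1.145,0,0]]}' 0.2
python3 -c "
from h import *
to(.497,-.2825,.14,0)"
```

```text
clock: 1.2
position: [0.3909, 0.0467, 0.202]
ee_rot: [0.5, 0.5, 0.5, -0.5]
contact_force: [0.5, 0.1, -0.1]
width: 0.0515
t 1.2 pos [0.3909 0.0467 0.202 ] yaw -0.01 down [ 0.001  0.    -1.   ] F [ 0.5  0.1 -0.1] w 0.0515
delta cm [ 6.2  10.61 32.92]
dr [-0.    -0.    -0.001]
```

```bash
python3 -m creep '{"delta_pos":[[6.2,10.6,31.5],[6.2,10.6,31.5],[6.2,10.6,31.5],[6.2,10.6,31.5],[6.2,10.6,31.5],[6.2,10.6,31.5],[6.2,10.6,31.5],[6.2,10.6,31.5],[6.2,10.6,31.5],[6.2,10.6,31.5]],"dr":[[0,0,0],[0,0,0],[0,0,0],[0,0,0],[0,0,0],[0,0,0],[0,0,0],[0,0,0],[0,0,0],[0,0,0]]}'
python3 - <<'E'
from h import *
to(.497,-.2825,.025,0)
d=get('top');s=get('scene')
o=np.hstack([cv2.resize(d['pixels'][170:270,360:480],(400,333)),cv2.resize(s['pixels'][215:305,115:235],(400,300))[:300].copy() if 0 else cv2.resize(s['pixels'][205:305,115:235],(400,333))])
cv2.imwrite('pics/a.png',o)
E
```

```text
clock: 2.2
position: [0.4962, -0.2652, 0.1397]
ee_rot: [0.5, 0.5, 0.501, -0.5]
contact_force: [0.0, -0.3, 0.2]
width: 0.0511
t 2.2 pos [ 0.4962 -0.2652  0.1397] yaw 0.02 down [-0.001  0.001 -1.   ] F [ 0.  -0.3  0.2] w 0.0511
delta cm [11.47  0.09  1.74]
dr [ 0.    -0.001  0.001]
```

View pics/a.png

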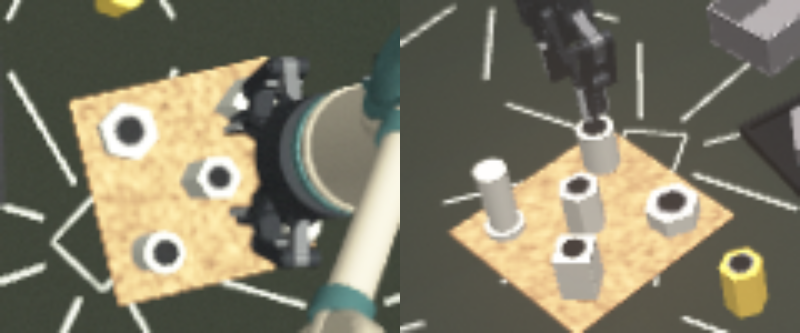

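The fingers are above the mat, with the hex cap (about (220,177) in the left crop) clear of its neighbours. I'll cross-check the cap and insert with the scene camera before descending.

Run:
```python
from h import *
d=dict(np.load('scene.npz'));im=d['pixels'].astype(int)
def blob(box,f,z,name):
    x0,y0,x1,y1=box;m=f(im[y0:y1,x0:x1]).astype(np.uint8)
    n,l,st,ce=cv2.connectedComponentsWithStats(m);i=1+np.argmax(st[1:,4]);m=(l==i).astype(np.uint8)
    c=max(cv2.findContours(m,0,2)[0],key=cv2.contourArea);h=cv2.convexHull(c)[:,0]+[x0,y0];W=(plane(d,h,z)[:,:2]*1000).astype(np.float32)
    M=cv2.moments(W.reshape(-1,1,2));a=np.radians(np.arange(0,60,.5))
    wid=[sum(np.ptp(W@[np.cos(t+k),np.sin(t+k)]) for k in(0,np.pi/3,2*np.pi/3))/3 for t in a];i=int(np.argmin(wid))
    print(name,st[1:,4].max(),np.round([M['m10']/M['m00'],M['m01']/M['m00']],1),'flat',a[i]*57.3,round(wid[i],1),round(max(wid),1))
g=lambda p:p.min(2)
for th in(190,215): blob((158,254,182,275),lambda p:g(p)>th,.051,'cap')
print(im[243,225:270].min(1),im[225:262,247].min(1))
for th in (130,150,170): blob((226,226,266,260),lambda p:g(p)>th,.028,'ins')
to(.497,-.2825,.025,0)
```

```text
cap 51 [ 493.7 -282.6] flat 0.0 30.2 32.5
cap 43 [ 494.3 -282.8] flat 0.5000368306963754 28.9 31.5
[ 58  59  59  59  59  59  58  83 178 183 182 182 183 183 182 169 134  82
  78  84 117 119 119 117 118 120 113 104 145 180 182 182 181 183 183 182
 183  77  59  59  58  58  59  59  59] [ 72  71  65  57  44  56 108 182 182 182 182 180 160 134  90  90  93 112
 119 119 120 127 168 182 183 183 182 178 131  90  89  89  81  64  60  60
  60]
ins 421 [546.2 -58. ] flat 1.5001104920891262 83.5 93.4
ins 390 [545.9 -57.4] flat 1.5001104920891262 82.3 90.5
ins 342 [546.1 -57.8] flat 1.0000736613927508 80.9 89.2
t 2.3 pos [ 0.4964 -0.265   0.1402] yaw 0.07 down [ 0.  0. -1.] F [-0.   0.5 -0.2] w 0.0513
delta cm [11.52  0.06  1.76]
dr [ 0.001 -0.    -0.   ]
```

```bash
python3 -m creep '{"delta_pos":[[0,-0.08,1.77],[2,-0.08,1.77],[5,-0.08,1.77],[8,-0.08,1.77],[10,-0.08,1.77],[11,-0.08,1.77],[11.5,-0.08,1.77],[11.5,-0.08,1.77],[11.5,-0.08,1.77]],"dr":[[0,0,0],[0,0,0],[0,0,0],[0,0,0],[0,0,0],[0,0,0],[0,0,0],[0,0,0],[0,0,0]]}'
python3 -m creep '{"delta_pos":[[0,0,0],[0,0,0],[0,0,0],[0,0,0],[0,0,0],[0,0,0],[0,0,0],[0,0,0]],"dr":[[0,0,0],[0,0,0],[0,0,0],[0,0,0],[0,0,0],[0,0,0],[0,0,0],[0,0,0]]}' -0.8 60
python3 -c "
from h import *
to(.547,-.0575,.025,1.5)"
```

```text
clock: 3.2
position: [0.4967, -0.2847, 0.0259]
ee_rot: [0.501, 0.5, 0.499, -0.5]
contact_force: [0.3, -0.3, 0.1]
width: 0.0516
clock: 4.0
position: [0.4968, -0.2847, 0.0261]
ee_rot: [0.501, 0.5, 0.499, -0.5]
contact_force: [-0.6, -0.2, 5.8]
width: 0.0289
t 4.0 pos [ 0.4968 -0.2847  0.0261] yaw 0.0 down [ 0.002 -0.002 -1.   ] F [-0.6 -0.2  5.8] w 0.0289
delta cm [  0.08   5.02 -22.72]
dr [-0.026  0.002 -0.002]
```

```bash
python3 -m creep '{"delta_pos":[[-3,0,0],[-7,0,0],[-9,1,-4],[-9,2,-9],[-9,3,-14],[-9,4,-18],[-9,4.6,-21],[-9,5,-22.5],[-9,5,-22.7],[-9,5,-22.7]],"dr":[[0,0,0],[0,0,0],[0,0,0],[-0.026,0,0],[-0.026,0,0],[-0.026,0,0],[-0.026,0,0],[-0.026,0,0],[-0.026,0,0],[-0.026,0,0]]}'
python3 - <<'E'
from h import *
d=get('top');s=get('scene');np.savez('top2.npz',**d);np.savez('scene2.npz',**s)
to(.547,-.0575,.06,1.5)
o=np.hstack([cv2.resize(d['pixels'][150:250,270:390],(400,333)),cv2.resize(s['pixels'][170:270,190:310],(400,333))])
cv2.imwrite('pics/b.png',o)
E
```

```text
clock: 5.0
position: [0.5458, -0.0577, 0.1147]
ee_rot: [0.507, 0.493, 0.506, -0.494]
contact_force: [-0.3, 0.4, -0.7]
width: 0.0291
t 5.1 pos [ 0.5458 -0.0585  0.1147] yaw 1.42 down [-0.    -0.001 -1.   ] F [-0.4  0.1 -0.1] w 0.0289
delta cm [ 5.47  0.12 -0.1 ]
dr [-0.001  0.001  0.   ]
```

View pics/b.png

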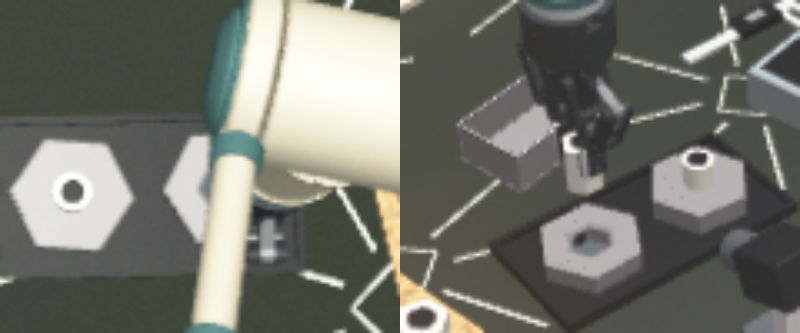

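```bash
python3 -m creep '{"delta_pos":[[0,0.22,0.07],[2,0.22,0.07],[4,0.22,0.07],[5.5,0.22,0.07],[6.1,0.22,0.07],[6.1,0.22,0.07],[6.1,0.22,0.07]],"dr":[[0,0,0],[0,0,0],[0,0,0],[0,0,0],[0,0,0],[0,0,0],[0,0,0]]}'
python3 - <<'E'
from h import *
s=get('scene');np.savez('scene3.npz',**s)
to(.548,-.0592,.05,1.5)
cv2.imwrite('pics/c.png',cv2.resize(s['pixels'][205:270,215:300],(785,600),interpolation=cv2.INTER_CUBIC))
E
```

```text
clock: 5.8
position: [0.5488, -0.0583, 0.0544]
ee_rot: [0.507, 0.494, 0.506, -0.493]
contact_force: [0.7, -0.6, -0.0]
width: 0.0288
t 5.85 pos [ 0.5489 -0.0582  0.0546] yaw 1.46 down [ 0.002 -0.    -1.   ] F [0.2 0.9 0.1] w 0.0288
delta cm [ 0.46 -0.1   0.1 ]
dr [-0.001  0.    -0.002]
```

View pics/c.png

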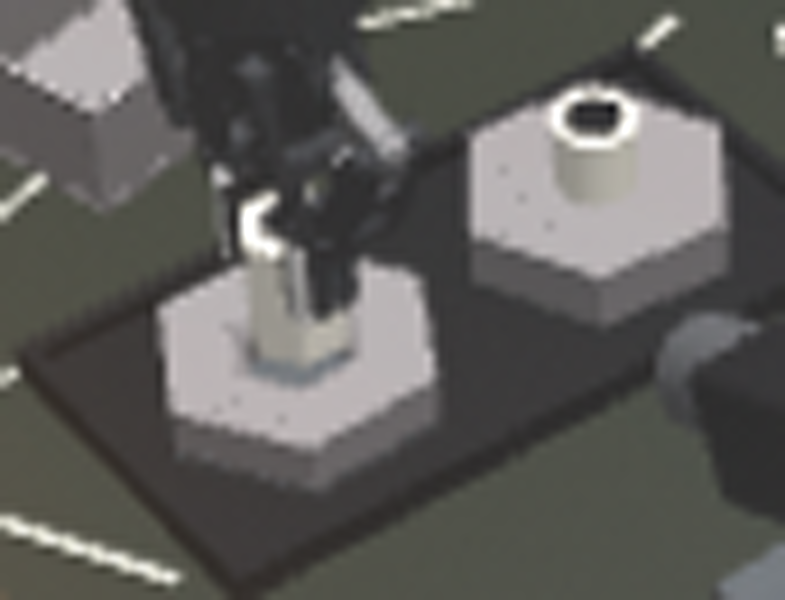

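```bash
python3 -m creep '{"delta_pos":[[0.2,-0.08,0.08],[0.4,-0.08,0.08],[0.6,-0.08,0.08],[0.8,-0.08,0.08],[1.0,-0.08,0.08],[1.1,-0.08,0.08]],"dr":[[0,0,0],[0,0,0],[0,0,0],[0,0,0],[0,0,0],[0,0,0]]}'
python3 -c "
from h import *
to(.548,-.0592,.0311,1.5)"
```

```text
clock: 6.45
position: [0.5476, -0.0585, 0.0427]
ee_rot: [0.507, 0.494, 0.506, -0.493]
contact_force: [0.5, -0.7, 0.4]
width: 0.0289
t 6.45 pos [ 0.5476 -0.0585  0.0427] yaw 1.49 down [ 0.  0. -1.] F [ 0.5 -0.7  0.4] w 0.0289
delta cm [1.16 0.04 0.07]
dr [-0. -0. -0.]
```

```bash
python3 -m creep '{"delta_pos":[[0.3,0,0],[0.6,0,0],[0.9,0,0],[1.1,0,0],[1.2,0,0],[1.3,0,0],[1.3,0,0]],"dr":[[0,0,0],[0,0,0],[0,0,0],[0,0,0],[0,0,0],[0,0,0],[0,0,0]]}' - 100
python3 -c "
from h import *
to(.548,-.0592,.0311,1.5)"
```

```text
clock: 7.15
position: [0.548, -0.0587, 0.0312]
ee_rot: [0.507, 0.494, 0.506, -0.493]
contact_force: [-1.2, -0.6, 9.4]
width: 0.0284
t 7.15 pos [ 0.548  -0.0587  0.0312] yaw 1.49 down [ 0.002 -0.    -1.   ] F [-1.2 -0.6  9.4] w 0.0284
delta cm [ 0.01 -0.01  0.05]
dr [-0.     0.    -0.002]
```

```bash
python3 -m creep '{"delta_pos":[[0.15,0,0],[0.3,0,0],[0.3,0,0],[0.3,0,0]],"dr":[[0,0,0],[0,0,0],[0,0,0],[0,0,0]]}'
```

```text
clock: 7.55
position: [0.5481, -0.0587, 0.0312]
ee_rot: [0.507, 0.494, 0.506, -0.493]
contact_force: [-6.5, 2.3, 29.8]
width: 0.0284
```

```bash
python3 -m creep '{"delta_pos":[[-0.3,0,0],[-0.3,0,0],[-0.3,0,0],[-0.3,0,0]],"dr":[[0,0,0],[0,0,0],[0,0,0],[0,0,0]]}' 0.2
python3 -m creep '{"delta_pos":[[-2,0,0],[-5,0,0],[-8,0,0],[-11,0,0],[-12,-3,0],[-12,-8,0],[-12,-12,0],[-12,-16,0],[-12,-16,0],[-12,-16,0]],"dr":[[0,0,0],[0,0,0],[0,0,0],[0,0,0],[0,0,0],[0,0,0],[0,0,0],[0,0,0],[0,0,0],[0,0,0]]}' -1
python3 - <<'E'
from h import *
to(.5,.15,.15,0)
d=get('top');s=get('scene');np.savez('top4.npz',**d);np.savez('scene4.npz',**s)
C=cloud(d);w=C[190:225,320:352];m=w[...,2]>.04;t=w[m&(w[...,2]<.1)];print('cap depth top',len(t),np.percentile(t[:,2],[10,50,90]),np.median(t,0))
C=cloud(s);w=C[215:260,225:270].reshape(-1,3);t=w[(w[:,2]>.045)&(w[:,2]<.1)];print(len(t),np.percentile(t[:,2],[10,50,90,98]) if len(t) else 0)
o=np.hstack([cv2.resize(d['pixels'][180:270,170:350],(500,250)),cv2.resize(s['pixels'][215:265,225:285],(300,250))])
cv2.imwrite('pics/e.png',o)
E
```

```text
clock: 7.95
position: [0.547, -0.0584, 0.0291]
ee_rot: [0.506, 0.493, 0.507, -0.494]
contact_force: [0.5, -0.1, -0.1]
width: 0.0509
clock: 8.95
position: [0.3872, -0.0627, 0.1498]
ee_rot: [0.507, 0.494, 0.506, -0.493]
contact_force: [1.1, -1.0, -0.7]
width: 0.0001
t 8.95 pos [ 0.3872 -0.0627  0.1498] yaw 1.45 down [ 0.001 -0.    -1.   ] F [ 1.1 -1.  -0.7] w 0.0001
delta cm [-1.000e-02  1.181e+01 -2.098e+01]
dr [ 0.025  0.    -0.001]
cap depth top 127 [0.05524078 0.05835448 0.06094178] [ 0.54493887 -0.05506066  0.05835448]
99 [0.04820901 0.05683107 0.06029435 0.06202631]
```

View pics/e.png

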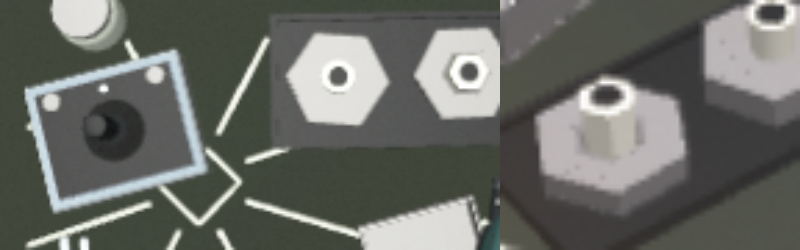

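The cap stands in the cutout, upright and flush with the hex. Next I'll measure the joystick box, the slide and the camera.

Run:
```python
from h import *
d=dict(np.load('top4.npz'));im=d['pixels'].astype(int);s=dict(np.load('scene4.npz'))
C=cloud(d)
for n,(x0,x1) in dict(cap=(320,352),rnd=(276,308)).items():
    w=C[190:225,x0:x1].reshape(-1,3);br=(im[190:225,x0:x1].min(2)>235).ravel();t=w[br&(w[:,2]>.04)];print(n,len(t),np.median(t,0).round(4))
def rect(box,f,z,n):
    x0,y0,x1,y1=box;m=f(im[y0:y1,x0:x1]).astype(np.uint8);k,l,st,_=cv2.connectedComponentsWithStats(m)
    for i in np.argsort(-st[1:,4])[:3]+1:
        if st[i,4]<15: continue
        v,u=np.where(l==i);W=(plane(d,np.c_[u+x0,v+y0],z)[:,:2]*1000).astype(np.float32);r=cv2.minAreaRect(W)
        print(n,st[i,4],np.round(r[0],1),np.round(r[1],1),round(r[2],1),'mean',W.mean(0).round(1),'px',u.mean()+x0,v.mean()+y0)
rect((172,192,250,262),lambda p:(p[...,0]-p[...,2]>15)&(p[...,0]>120),.045,'box')
rect((245,105,390,155),lambda p:(p[...,0]-p[...,2]>12)&(p[...,0]>120),.03,'slide ends')
rect((245,105,390,155),lambda p:(p.min(2)>200),.03,'rail')
w=C[200:250,190:235];m=(w[...,2]>.125)&(w[...,2]<.16);v,u=np.where(m);print('stick top px',u.mean()+190,v.mean()+200,len(u),plane(d,[u.mean()+190,v.mean()+200],.14),np.median(w[m],0))
w=C[95:160,290:345];m=(w[...,2]>.10)&(w[...,2]<.17);t=w[m];r=cv2.minAreaRect((t[:,:2]*1000).astype(np.float32));print('cam',m.sum(),np.median(t,0),r, np.percentile(t,[2,98],axis=0).round(3))
```

```text
cap 66 [ 0.546  -0.0532  0.0581]
rnd 51 [0.5449 0.0672 0.0557]
box 577 [499.8 273.3] [116.1 146.1] 13.4 mean [497.2 271.1] px 211.7105719237435 227.63084922010398
slide ends 142 [ 757.1 -154.8] [61.8 16.8] 1.7 mean [ 757.  -154.7] px 370.20422535211264 127.97183098591549
slide ends 139 [747.9 149.7] [59.  16.6] 2.3 mean [748.  149.7] px 257.47482014388487 133.42446043165467
rail 647 [765.2 106.4] [ 83.2 160.8] 8.5 mean [752.  98.] px 276.6816074188563 131.52241112828438
rail 416 [751.3 -86. ] [ 29.7 115.1] 1.3 mean [751.1 -91.4] px 346.9975961538462 130.44951923076923
rail 86 [ 756.9 -156.7] [16.3 55.7] 89.2 mean [ 757.1 -154.3] px 370.06976744186045 127.94186046511628
stick top px 204.4078947368421 225.07894736842104 76 [[0.49889481 0.27123712 0.14      ]] [0.4990388  0.27142041 0.14029456]
cam 790 [7.33509881e-01 5.67251994e-04 1.33328800e-01] ((733.1511840820312, -0.08783149719238281), (100.38203430175781, 53.81005859375), 1.495254397392273) [[ 0.686 -0.026  0.104]
 [ 0.775  0.027  0.148]]
```

Cap top is 2.4 mm above the fixed round cap's (expected 2), so it is home. The camera shift needed is about -50 mm, a tilt of about 0.26 rad to the right. Box yaw is 13.4°. I'll approach the stick from its left.

```bash
python3 -m creep '{"delta_pos":[[-5,0,0],[-7,1.1,-3.7],[-7,2.5,-8],[-7,4,-13],[-7,5.5,-18],[-7,7,-23],[-7,8.5,-28],[-7,10,-33],[-7,11,-36.5],[-7,11.15,-37.6]],"dr":[[0,0,0],[-0.1,0,0],[-0.209,0,0],[-0.209,0,0],[-0.209,0,0],[-0.209,0,0],[-0.209,0,0],[-0.209,0,0],[-0.209,0,0],[-0.209,0,0]]}' -1
python3 -m creep '{"delta_pos":[[0,0,0],[0,0,0]],"dr":[[0,0,0],[0,0,0]]}'
python3 -c "
from h import *
to(.489,.316,.115,13.4)"
```

```text
clock: 10.05
position: [0.4914, 0.322, 0.2186]
ee_rot: [0.556, 0.438, 0.556, -0.436]
contact_force: [0.4, -0.9, 0.1]
width: -0.0001
clock: 10.25
position: [0.4891, 0.3155, 0.2192]
ee_rot: [0.555, 0.437, 0.555, -0.439]
contact_force: [-0.1, 0.3, -0.0]
width: -0.0002
t 10.25 pos [0.4891 0.3155 0.2192] yaw 13.49 down [-0.001 -0.002 -1.   ] F [-0.1  0.3 -0. ] w -0.0002
delta cm [10.42  0.02 -0.06]
dr [0.002 0.001 0.002]
```

```bash
python3 -m creep '{"delta_pos":[[3,0,0],[7,0,0],[10,0,0],[10.4,0,0],[10.4,0,1],[10.4,0,2],[10.4,0,2.5],[10.4,0,3],[10.4,0,3.3],[10.4,0,3.6]],"dr":[[0,0,0],[0,0,0],[0,0,0],[0,0,0],[0,0,0],[0,0,0],[0,0,0],[0,0,0],[0,0,0],[0,0,0]]}'
python3 -m creep '{"delta_pos":[[0,0,0],[0,0,0],[0,0,0]],"dr":[[0,0,0],[0,0,0],[0,0,0]]}'
cat > cam.py <<'E'
from h import *
to(.489,.316,.115,13.4)
d=get('top','pics/push.png');C=cloud(d)
d0=dict(np.load('top4.npz'));C0=cloud(d0)
def camc(C):
    w=C[95:160,285:370];m=(w[...,2]>.10)&(w[...,2]<.17);t=w[m];r=cv2.minAreaRect((t[:,:2]*1000).astype(np.float32));return np.array(r[0]),np.median(t,0)*1000,np.percentile(t,[2,98],axis=0).mean(0)*1000
u=np.array([-.0297,.9996])
for n,c in(('then',C0),('now',C)):
    for p in camc(c): print(n,p.round(1),'cap y in cam',((np.array([548,-57.5])-p[:2])@u).round(1))
E
python3 cam.py
```

```text
clock: 11.25
position: [0.4982, 0.2818, 0.1171]
ee_rot: [0.555, 0.439, 0.555, -0.437]
contact_force: [-1.2, 4.5, 5.0]
width: -0.0
clock: 11.55
position: [0.4973, 0.281, 0.1156]
ee_rot: [0.555, 0.438, 0.555, -0.438]
contact_force: [-0.3, 2.9, 2.7]
width: 0.0
t 11.55 pos [0.4973 0.281  0.1156] yaw 13.49 down [-0.    -0.001 -1.   ] F [-0.3  2.9  2.7] w 0.0
delta cm [ 0.06  0.01 -3.6 ]
dr [0.002 0.    0.   ]
then [ 7.332e+02 -1.000e-01] cap y in cam -51.9
then [7.335e+02 6.000e-01 1.333e+02] cap y in cam -52.5
then [7.303e+02 5.000e-01 1.260e+02] cap y in cam -52.5
now [734.  -36.4] cap y in cam -15.6
now [735.5 -35.6 133. ] cap y in cam -16.3
now [731.8 -35.9 126.5] cap y in cam -16.1
```

```bash
python3 -m creep '{"delta_pos":[[0,0,0.25],[0,0,0.5],[0,0,0.5],[0,0,0.5],[0,0,0.5],[0,0,0.5]],"dr":[[0,0,0],[0,0,0],[0,0,0],[0,0,0],[0,0,0],[0,0,0]]}'
python3 cam.py
python3 - <<'E'
import cv2,numpy as np
i=cv2.imread('pics/push.png');cv2.imwrite('pics/pushc.png',cv2.resize(i[95:265,170:390],(792,600)))
E
```

```text
clock: 12.2
position: [0.4984, 0.2761, 0.1156]
ee_rot: [0.555, 0.438, 0.555, -0.438]
contact_force: [-0.5, 3.6, 0.2]
width: -0.0003
t 12.2 pos [0.4984 0.2761 0.1156] yaw 13.47 down [-0.001 -0.    -1.   ] F [-0.5  3.6  0.2] w -0.0003
delta cm [ 0.05  0.01 -4.1 ]
dr [0.001 0.    0.001]
then [ 7.332e+02 -1.000e-01] cap y in cam -51.9
then [7.335e+02 6.000e-01 1.333e+02] cap y in cam -52.5
then [7.303e+02 5.000e-01 1.260e+02] cap y in cam -52.5
now [733.8 -50.7] cap y in cam -1.3
now [735.4 -48.2 133. ] cap y in cam -3.8
now [731.5 -49.9 126.2] cap y in cam -2.2
```

View pics/pushc.png

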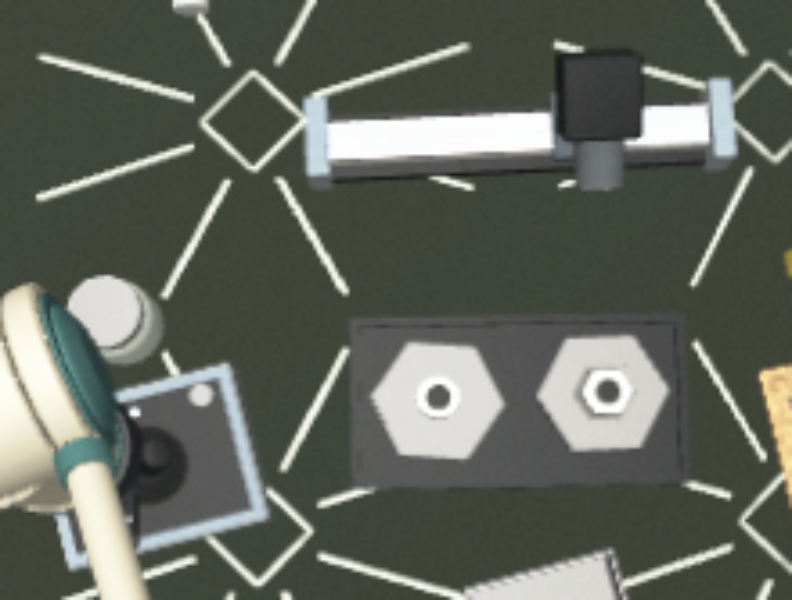

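The camera at crop (600,100) is opposite the cap (608,392), allowing for the slide's 1.7° yaw. I'll hold there, then back off slowly.

```bash
Z='[0,0,0]'; python3 -m creep '{"delta_pos":[[0,0,0.03],[0,0,0.03],[0,0,0.03],[0,0,0.03],[0,0,0.03],[0,0,0.03],[0,0,0.03],[0,0,0.03],[0,0,0.03],[0,0,0.03]],"dr":[[0,0,0],[0,0,0],[0,0,0],[0,0,0],[0,0,0],[0,0,0],[0,0,0],[0,0,0],[0,0,0],[0,0,0]]}'
python3 -m creep '{"delta_pos":[[0,0,0],[0,0,0],[0,0,0],[0,0,0],[0,0,0],[0,0,0]],"dr":[[0,0,0],[0,0,0],[0,0,0],[0,0,0],[0,0,0],[0,0,0]]}'
python3 cam.py | grep -v then
```

```text
clock: 13.25
position: [0.4987, 0.2759, 0.1159]
ee_rot: [0.555, 0.438, 0.555, -0.438]
contact_force: [-0.5, 3.9, -1.5]
width: -0.0
clock: 13.85
position: [0.4987, 0.2759, 0.1159]
ee_rot: [0.555, 0.438, 0.555, -0.438]
contact_force: [-0.8, 3.7, -1.6]
width: 0.0001
t 13.85 pos [0.4987 0.2759 0.1159] yaw 13.47 down [ 0.  0. -1.] F [-0.8  3.7 -1.6] w 0.0001
delta cm [ 0.09 -0.01 -4.12]
dr [ 0.001 -0.    -0.   ]
now [733.8 -50.4] cap y in cam -1.6
now [735.5 -48.9 132.9] cap y in cam -3.0
now [731.6 -50.  126.3] cap y in cam -2.1
```

Held for more than 1.5 s. Backing off and lifting clear.

```bash
python3 -m creep '{"delta_pos":[[0,0,-0.7],[0,0,-1.4],[0,0,-2.1],[0,0,-3],[0,0,-4],[0,0,-4.5],[-4,0,-4.5],[-8,0,-4.5],[-10,0,-4.5],[-10,0,-4.5]],"dr":[[0,0,0],[0,0,0],[0,0,0],[0,0,0],[0,0,0],[0,0,0],[0,0,0],[0,0,0],[0,0,0],[0,0,0]]}'
python3 -m creep '{"delta_pos":[[0,0,-3],[0,0,-6],[0,0,-6],[0,0,-6],[0,0,-6],[0,0,-6]],"dr":[[0,0,0],[0,0,0],[0,0,0],[0,0,0],[0,0,0],[0,0,0]]}'
python3 cam.py | grep -v then
python3 - <<'E'
from h import *
d=get('top');im=d['pixels'];C=cloud(d)
w=C[200:250,190:235];m=(w[...,2]>.125)&(w[...,2]<.16);print('stick top',m.sum(),np.median(w[m],0) if m.any() else 0)
for n,(x0,x1) in dict(cap=(320,352),rnd=(276,308)).items():
    w=C[190:225,x0:x1].reshape(-1,3);br=(im[190:225,x0:x1].min(2)>235).ravel();t=w[br&(w[:,2]>.04)];print(n,len(t),np.median(t,0).round(4))
cv2.imwrite('pics/f.png',cv2.resize(im[95:290,120:480],(800,433)))
E
```

```text
clock: 14.9
position: [0.4901, 0.321, 0.2196]
ee_rot: [0.557, 0.44, 0.554, -0.435]
contact_force: [-1.0, 0.9, -0.3]
width: 0.0003
clock: 15.5
position: [0.4743, 0.3771, 0.2154]
ee_rot: [0.555, 0.438, 0.555, -0.439]
contact_force: [-0.3, 0.1, -0.3]
width: -0.0001
t 15.5 pos [0.4743 0.3771 0.2154] yaw 13.41 down [-0.001 -0.001 -1.   ] F [-0.3  0.1 -0.3] w -0.0001
delta cm [10.04  0.02  6.27]
dr [0.    0.001 0.001]
now [732.9  -1.9] cap y in cam -50.1
now [734.2  -1.7 133.5] cap y in cam -50.3
now [730.3  -1.4 126.4] cap y in cam -50.6
stick top 76 [0.49914159 0.26991573 0.14038981]
cap 65 [ 0.5449 -0.0534  0.0583]
rnd 47 [0.5452 0.0673 0.0557]
```

View pics/f.png

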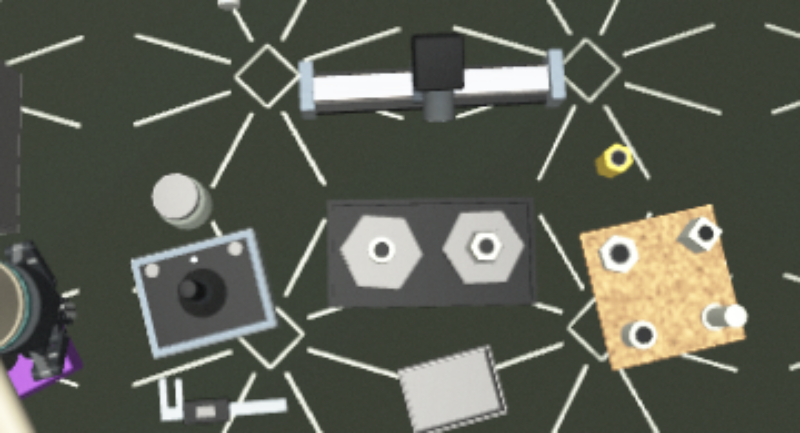

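The stick is back at its centre (190,290), the cap is home (486,246), all bystanders are standing, and the arm is clear.

```bash
python3 -m creep '{"delta_pos":[[0,0,0],[0,0,0],[0,0,0],[0,0,0],[0,0,0],[0,0,0]],"dr":[[0,0,0],[0,0,0],[0,0,0],[0,0,0],[0,0,0],[0,0,0]]}'
python3 -c "
from rig import manip
print(manip.sign_off())"
```

```text
clock: 16.2
position: [0.4743, 0.3781, 0.2159]
ee_rot: [0.555, 0.438, 0.555, -0.438]
contact_force: [-0.4, -0.0, 0.4]
width: 0.0
the job is handed in; nothing more can be done
None
```

I pressed the tall hex cap into the cutout, pushed the stick sideways to bring the camera opposite it, and let the stick return to centre. The job was handed in at about 16 s; `sign_off()` gives no verdict.

- **Cap:** pressing reached about 30 N with no further travel. Afterwards its top was about 2.5 mm above the fixed round cap's, where 2 mm is expected when fully home.
- **Camera:** held for over 1.5 s at about 4 N on the stick. Measured from the camera body it was 1–4 mm off the cap; measured from the slide ends it was about 0. The two disagree by about 3 mm, within the 10 mm allowed.
- **After release:** the stick's top was within about 1.5 mm of its starting position, and the camera was about 2 mm short of its start. I waited another 0.6 s before handing in.
- **Surroundings:** the last picture showed every bystander standing where it was and the arm clear of everything. The arm was never near the camera.

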